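# Push the fuse box home between the busbar blocks

### The job

On the aluminium junction-box tray, push the orange fuse box lengthwise through the narrow gap between the two black busbar blocks and on until its front end is home against the blue end stop, square to it. Only push it along the tray with the fingers: never pick it up, lift it or tip it. Leave the red caps and everything else lying around where they are.

Things in the scene. Friction and masses are not known exactly. Their poses are not given: they have to be found in the camera images.
- tray: Fixed aluminium plate 400 x 250 mm, 6 mm thick, flat on the table (top face 6 mm up). Origin: at table level under the middle of the gap; the plate spans x = -215 to +185, y = -125 to +125 mm in its frame. Its +x axis is the way the fuse box must go (roughly towards the robot's left); z up. It carries the two black blocks and the blue end stop; it lies differently each time.
- gap_mid (a point): Centre of the gap, on the tray's top face (tray x 0, y 0, z 6 mm); axes as the tray's. The two fixed black blocks are 80 mm long (x = -30 to +50 mm) and 45 mm high (bolt heads to 57 mm above the table), at y = +35.5 to +110 and -35.5 to -110 mm: the gap is 71 mm wide all along, its entrance corners (x = -30) rounded with 10 mm radius.
- stop_face (a point): Middle of the end stop's face at the tray's top face (tray x 150, y 0, z 6 mm); axes as the tray's. The stop is a fixed blue bar 110 mm long in y, 35 mm high, facing the gap.
- fuse_box: Loose orange box, black panel and two steel terminals on top; 90 long (own x), 66 wide (own y), 36 mm high (terminals to 40), 0.3-0.55 kg, edges rounded 3 mm. Origin: centre of underside. Starts flat on the tray before the gap, up to 25 mm off the gap's line and turned up to 0.35 rad, own x roughly along tray x. Home: origin at tray x = 105, y = 0 mm. Slides with friction, stays where left.
- cap_a: Loose red plastic terminal cap, 28 mm diameter, 34 mm high, standing on the tray beside the end position, on the +y side. Origin: centre of underside. Leave alone.
- cap_b: Same red cap on the tray's -y side. Leave alone.
- bolt_jar: Clear jar with blue lid, 64 mm diameter, 85 mm high, on the table. Origin: centre of underside. Leave alone.
- screwdriver: Screwdriver lying on the table. Leave alone.
- wrench: Wrench lying on the table. Leave alone.
- spacer: Brass ring, 52 mm diameter, 22 mm high, on the table. Origin: centre of underside. Leave alone.
- relay: White relay block, 50 x 40 x 45 mm, on the table. Origin: centre of underside. Leave alone.
Mind the look-alikes: they are no part of the job. Of the things that look like the fuse_box, the largest one is meant.

How it is judged (in metres and radians):
On the way:
1. the fuse box lies between the two black blocks, flat on the tray (x of fuse_box in the frame of tray between -0.02 and 0.03 m and y of fuse_box in the frame of tray between -0.008 and 0.008 m and z of fuse_box in the frame of tray below 0.012 m), for 0.05 s.
At the end, for the whole second after the job is handed in: The fuse box lies flat and at rest beyond the gap with its front end within 5 mm of the end stop, its centre within 10 mm of the tray's middle line, and square to it within 0.12 rad (x of fuse_box in the frame of tray above 0.1 m and y of fuse_box in the frame of tray between -0.01 and 0.01 m and angle between the x axis of fuse_box and the x axis of tray, either way round below 0.12 rad and z of fuse_box in the frame of tray below 0.01 m and angle between fuse_box's own z axis and vertical below 0.06 rad and linear speed of fuse_box below 0.02 m/s); the robot touches nothing.
It fails at once if the fuse box was lifted off the tray (10 mm) (z of fuse_box in the frame of tray above 0.016 m).
It fails at once if the fuse box was tipped (angle between fuse_box's own z axis and vertical above 0.25 rad).
It fails at once if a red cap was disturbed (moved 15 mm) (distance of any of cap_a, cap_b from where it was at the start of the episode above 0.015 m).
It fails at once if something lying on the table was disturbed (moved 15 mm) (distance of any of bolt_jar, screwdriver, wrench, spacer, relay from where it was at the start of the episode above 0.015 m).
It also fails if it takes over 53 s, if anything falls off the work surface, if the arm or the gripper's body presses on something with over 40 N, if the wrist force passes 120 N, or if a joint passes its speed limit or range.

### The arm

A 7-joint arm with a two-finger parallel gripper is mounted at the origin on the work surface. World frame = base frame: x ahead of the robot, y to its left, z up, the work surface at z = 0. Lengths are in m, angles in degrees, forces in N, time in s.
With the tool pointing down it reaches from about 0.425 to 0.875 m from the base axis. Payload 4.7 kg.
Tool frame: the origin (TCP) lies at the very end of the fingers, on their centre line; the grasp point (between the pads) lies 19 mm behind it; z points along the fingers, y is the line along which they close (so a half turn about z gives the same grasp; the last joint's range is limited). The gripper opens to 87 mm and grips with 3 to 60 N. Pads are 19 mm wide; open, the fingers measure 117 mm over their backs; the gripper's body (75 mm by 190 mm) begins 51 mm behind the grasp point.
Start: joints at [-66.056, 18.392, -4.016, 83.108, 1.295, 78.541, -3.26], TCP at [0.255, 0.598, 0.223] pointing down, gripper open.
Joint ranges: [-163.93, 163.93], [-17.29, 119.83], [-79.2, 71.16], [3.27, 140.29], [-89.18, 269.18], [5.43, 117.66], [-154.24, 154.24]. Speed limits (degrees/s): [147.25, 147.25, 180, 180, 180, 180, 180].

### API

Orientations are given as [roll, pitch, yaw] about the fixed x, y, z axes, in that order (R = Rz(yaw) Ry(pitch) Rx(roll)).
In Python, from cell import telemetry, cams, env gives the robot as it stands.
- The arm moves only by the tool arm_command, never from a script. Its argument "series" is text: rows parted by semicolons, each of 5 numbers parted by spaces: the shift along the tool's x, y, z in mm, then the turn about the tool's z in rad, then the closure in counts, from 0 (fully open) to 255 (shut). A call has 1 to 20 rows; each row shifts and turns the commanded pose from where the row before left it, along the tool's axes as they then stand; what a row does not reach is not made up. A row lasts 1/12 s, in which the tool goes at most 41.7 mm and 7.16 degrees, less where a joint would pass 70% of its speed; a pose out of reach is approached as far as the arm can. A call is refused whole if a number of a shift passes 41.7 or a number of a turn 0.125, either way. A call with a gripper value outside its range is refused whole. The fingers move at their own pace and stop on an object; "squeeze" is the grip in N (left out, the last holds). Time passes only in rows, so rows that do not move let the fingers close. It gives the time, the measured TCP pose, the force, the opening and the grip force at its end, in the units of the state.
- telemetry.get_obs(): the state, without advancing time (a new reading comes with each control period).
- cams.read_camera(name): name is "scene" or "top" or "wrist"; returns the picture (480x640x3 uint8, blue, green, red); there is no depth.
- cams.calibration(name): a dict with "K" (3x3 intrinsics, pixels), "dist" ([k1, k2, p1, p2, k3] as OpenCV has them; the pictures are not rectified), "origin" and "rotation" of the camera in the world; the wrist camera has in their place "hand_eye" (4x4, takes a point from camera to tool coordinates, whose origin is the TCP and whose axes are the flange's). Camera axes: x right, y down, z forward; pixel columns grow to the right and rows downward; lengths in m; the calibration is good to about 2 mm. A picture is of the moment at which its call begins: read the wrist's pose just before it. calibration takes no time and is no camera call.
- env.sign_off(): hands the job in; it is judged then, once.
The state is a dict: "time_s": time; "qpos": joint angles; "joint_velocities": joint speeds; "effort": joint torques, N m; "tool_pos": TCP position; "tool_rot": TCP orientation; "force": force on the tool from outside, world axes, zero at the start; "wrist_torque": the same for the moment, N m; "grip_width": finger opening in m; "grasp_force": force on a finger pad.
Only numpy, scipy, OpenCV 4.12 (cv2) and the standard library are available. Lean on these libraries where they do the work, as an engineer would, in place of code of your own. Each camera call takes 0.05 s, during which the arm holds its last target. There are 200 camera calls.

## Working session

There is one attempt and no reset: what is moved stays moved. The work goes in short steps, Python scripts to look and compute and a tool call to move; the robot and the scene stay as the last step left them, time stands still between calls to the robot, and variables do not carry over. Pictures are saved under pics/ and viewed, at most 10 in all, crops included, and the job is handed in when it is done.

Besides the shell and the picture viewer there is one more tool, called after "Call:" by a JSON object that holds its "fn" and its "kwargs". arm_command: Moves the arm, as the interface text tells. Its arguments: {"type":"object","properties":{"series":{"type":"string"},"squeeze":{"type":"number"}},"required":["series"]}

```bash
mkdir -p pics
python3 - <<'E'
from cell import telemetry,cams,env
import cv2,numpy as np
o=telemetry.get_obs();print({k:np.round(v,3).tolist() for k,v in o.items()})
for n in("scene","top"):
    cv2.imwrite(f"pics/{n}0.png",cams.read_camera(n));c=cams.calibration(n);print(n,{k:np.round(v,4).tolist() for k,v in c.items()})
E
```

```text
{'time_s': 0.0, 'qpos': [-66.057, 18.437, -4.017, 83.175, 1.297, 78.542, -3.261], 'joint_velocities': [0.001, 0.108, -0.085, -0.108, 0.023, 0.098, -0.0], 'effort': [0.0, -49.128, -0.404, -31.253, -0.064, 0.043, 0.0], 'tool_pos': [0.255, 0.597, 0.221], 'tool_rot': [-179.891, 0.007, 156.868], 'force': [-0.347, -0.762, 0.929], 'wrist_torque': [-0.012, 0.007, -0.002], 'grasp_force': 0.0, 'grip_width': 0.087}
scene {'K': [[565.9597, 0.0, 322.1868], [0.0, 565.9597, 242.0179], [0.0, 0.0, 1.0]], 'dist': [-0.1526, 0.0, 0.0, 0.0, 0.0], 'origin': [1.4533, -0.086, 0.811], 'rotation': [-130.4402, -1.0072, 89.6424]}
top {'K': [[526.0699, 0.0, 311.9673], [0.0, 526.0699, 239.552], [0.0, 0.0, 1.0]], 'dist': [-0.1556, 0.0, 0.0, 0.0, 0.0], 'origin': [0.515, -0.053, 1.1641], 'rotation': [-178.3908, 0.9321, -90.7691]}
```

View pics/top0.png

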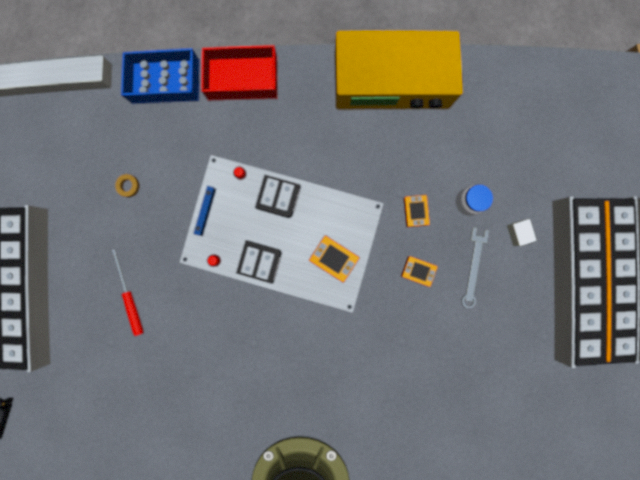

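View pics/scene0.png

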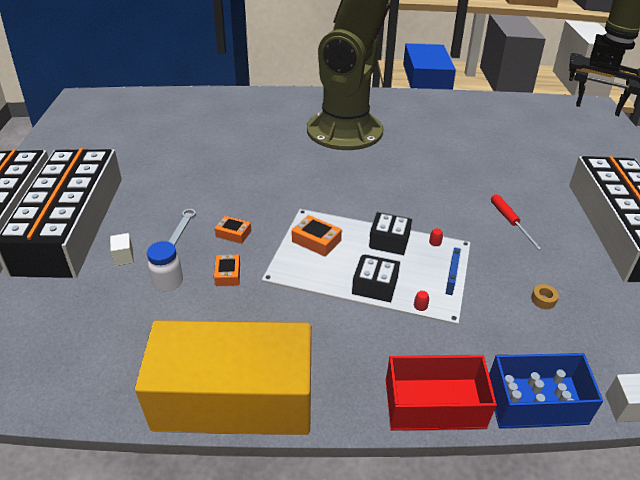

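The top view shows three orange candidates: one on the tray at (334,258), and two on the table at (417,211) and (420,271). The one on the tray is largest and lies before the gap, so it fits. The stop is at (205,210) and the blocks are at (277,195) and (260,262). I'll measure these and check a crop.

```bash
cat > h.py <<'E'
import cv2,numpy as np
from scipy.spatial.transform import Rotation as R
from cell import telemetry,cams,env
def ray(n,px):
    c=cams.calibration(n);K=np.array(c["K"]);d=np.array(c["dist"])
    u=cv2.undistortPoints(np.float64(px).reshape(-1,1,2),K,d).reshape(-1,2)
    if "origin" in c: Rm=R.from_euler("xyz",c["rotation"],degrees=True).as_matrix();o=np.array(c["origin"])
    else:
        s=telemetry.get_obs();T=np.eye(4);T[:3,:3]=R.from_euler("xyz",s["tool_rot"],degrees=True).as_matrix();T[:3,3]=s["tool_pos"]
        T=T@np.array(c["hand_eye"]);Rm=T[:3,:3];o=T[:3,3]
    return o,np.c_[u,np.ones(len(u))]@Rm.T
def world(n,px,z):
    o,d=ray(n,px);return o+d*((z-o[2])/d[:,2])[:,None]
def rect(n,mask,z):
    """world-plane min-area rectangle of the largest blob: centre, long, short, angle of long side (deg)"""
    c=max(cv2.findContours(mask.astype(np.uint8),0,1)[0],key=cv2.contourArea)
    w=world(n,c.reshape(-1,2),z)[:,:2]
    b=cv2.boxPoints(cv2.minAreaRect((w*1000).astype(np.float32)))
    e=[b[1]-b[0],b[2]-b[1]];e.sort(key=np.linalg.norm)
    return b.mean(0)/1000,np.linalg.norm(e[1]),np.linalg.norm(e[0]),np.degrees(np.arctan2(e[1][1],e[1][0]))
def fuse(n,img,roi=None,z=.042):
    h=cv2.cvtColor(img,cv2.COLOR_BGR2HSV);m=cv2.inRange(h,(8,150,120),(22,255,255))
    if roi: k=np.zeros_like(m);k[roi[1]:roi[3],roi[0]:roi[2]]=1;m=m*k
    m=cv2.morphologyEx(m,cv2.MORPH_CLOSE,np.ones((5,5)))
    return rect(n,m>0,z)
E
python3 - <<'E'
from h import *
im=cv2.imread("pics/top0.png");hsv=cv2.cvtColor(im,cv2.COLOR_BGR2HSV)
print("fuse",fuse("top",im,(300,225,380,290)))
m=((hsv[...,1]<40)&(hsv[...,2]>150)).astype(np.uint8);m[:140]=0;m[330:]=0;m[:,:150]=0;m[:,395:]=0
t=rect("top",cv2.morphologyEx(m,cv2.MORPH_CLOSE,np.ones((9,9)))>0,.006);print("tray",t)
b=cv2.inRange(hsv,(100,120,60),(120,255,255));b[:170]=0;b[250:]=0;b[:,:180]=0;b[:,230:]=0
print("stop",rect("top",b>0,.041))
for nm,r in(("A",(245,165,310,225)),("B",(230,232,290,290))):
    k=np.zeros(im.shape[:2],np.uint8);k[r[1]:r[3],r[0]:r[2]]=1
    k=k*(hsv[...,2]<90);print(nm,rect("top",k>0,.051))
cv2.imwrite("pics/crop0.png",cv2.resize(im[140:320,170:450],None,fx=2.8,fy=2.8,interpolation=cv2.INTER_CUBIC))
E
```

```text
fuse (array([ 0.4864931 , -0.06805997], dtype=float32), np.float32(85.67851), np.float32(16.169472), np.float32(56.196106))
tray (array([0.56428975, 0.03501934], dtype=float32), np.float32(403.73453), np.float32(253.21294), np.float32(73.21699))
stop (array([0.612801  , 0.19716997], dtype=float32), np.float32(104.899956), np.float32(16.987312), np.float32(-16.50764))
A (array([0.6391923 , 0.03663876], dtype=float32), np.float32(78.70556), np.float32(71.93829), np.float32(73.16537))
B (array([0.5015192 , 0.07827362], dtype=float32), np.float32(78.17624), np.float32(70.48091), np.float32(73.26266))
```

View pics/crop0.png

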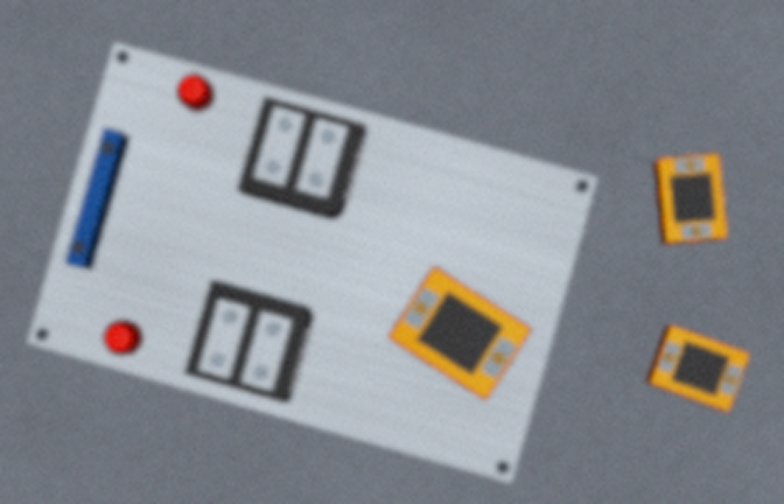

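The crop confirms it: the box on the tray, at crop (460,333), is clearly larger than the two at (692,198) and (700,368). I'll fix the box mask, since the panel splits the orange.

```bash
cat >> h.py <<'E'
def fuse(n,img,roi,z=.042):
    h=cv2.cvtColor(img,cv2.COLOR_BGR2HSV);m=cv2.inRange(h,(8,150,110),(24,255,255))
    k=np.zeros_like(m);k[roi[1]:roi[3],roi[0]:roi[2]]=1
    hull=cv2.convexHull(cv2.findNonZero(cv2.morphologyEx(m*k,cv2.MORPH_OPEN,np.ones((2,2)))))
    f=cv2.fillConvexPoly(np.zeros_like(m),hull,1);return rect(n,f>0,z)
O=np.array([.568,.0485]);A=np.radians(73.2);M=np.array([[np.cos(A),-np.sin(A)],[np.sin(A),np.cos(A)]])
def tray(p): return (np.array(p)[:2]-O)@M*1000   # world m -> tray mm
def wld(p): return O+M@np.array(p)/1000
def report(roi=None,name=None):
    s=telemetry.get_obs();im=cams.read_camera("top")
    if name: cv2.imwrite(f"pics/{name}.png",im)
    print("t",s["time_s"],"tcp tray",tray(s["tool_pos"]).round(1),"z",round(s["tool_pos"][2],4),"yaw",round(s["tool_rot"][2],1),"F",np.round(s["force"],1),"w",round(s["grip_width"],4))
    if roi:
        c,l,w,a=fuse("top",im,roi);print("fuse tray",tray(c).round(1),l,w,"ang",a-73.2)
E
python3 - <<'E'
from h import *
im=cv2.imread("pics/top0.png")
c,l,w,a=fuse("top",im,(300,225,380,290));print(c,tray(c),l,w,a-73.2)
print("tcp tray",tray(telemetry.get_obs()["tool_pos"]))
print(cams.calibration("wrist")["hand_eye"])
im=cv2.cvtColor(im,cv2.COLOR_BGR2HSV)
for roi in((225,160,250,185),(200,250,225,272)):
    x0,y0,x1,y1=roi;m=((im[...,1]>150)&((im[...,0]<8)|(im[...,0]>172)));k=np.zeros_like(m);k[y0:y1,x0:x1]=1
    print("cap",tray(rect("top",m&k,.04)[0]))
E
```

```text
[ 0.50357145 -0.08300976] [-144.5187611    23.66820287] 87.30567 63.9223 -16.523384
tcp tray [434.9410346  458.03526182]
[[-2.93900585e-05 -9.53111102e-01 -3.02620599e-01  8.36432500e-02]
 [ 9.99999845e-01 -1.96178374e-04  5.20750184e-04 -1.17359098e-03]
 [-5.55700399e-04 -3.02620537e-01  9.53110960e-01 -1.63163306e-01]
 [ 0.00000000e+00  0.00000000e+00  0.00000000e+00  1.00000000e+00]]
cap [105.60116957 -99.77659883]
cap [105.32190458  98.03555145]
```

Call:
{"fn": "arm_command", "kwargs": {"series": "0 0 0 -0.11 108; -28.7 -24.4 0 0 108; -28.7 -24.4 0 0 108; -28.7 -24.4 0 0 108; -28.7 -24.4 0 0 108; -28.7 -24.4 0 0 108; -28.7 -24.4 0 0 108; -28.7 -24.4 0 0 108; -28.7 -24.4 0 0 108; -28.7 -24.4 0 0 108; -28.7 -24.4 0 0 108; -28.7 -24.4 0 0 108; -6 -39 0 0 108; -6 -39 0 0 108; -6 -39 0 0 108; -6 -39 0 0 108; -6 -39 0 0 108; -6 -39 0 0 108; -6 -39 0 0 108; -6 -39 0 0 108"}}

```text
time_s: 1.77
tool_pos: [0.4345, -0.0649, 0.2223]
tool_rot: [180.0, -0.0, 163.2]
force: [1.0, -0.2, 0.9]
grip_width: 0.0503
grasp_force: 0.0
```

```bash
python3 -c "
from h import *
report(None,'top1');cv2.imwrite('pics/w1.png',cams.read_camera('wrist'));report()"
```

```text
t 1.7667 tcp tray [-147.2   95. ] z 0.2223 yaw 163.2 F [ 1.  -0.2  0.9] w 0.0503
t 1.8667 tcp tray [-152.1   94. ] z 0.2227 yaw 162.6 F [-0.6  0.7 -0. ] w 0.0503
```

View pics/w1.png

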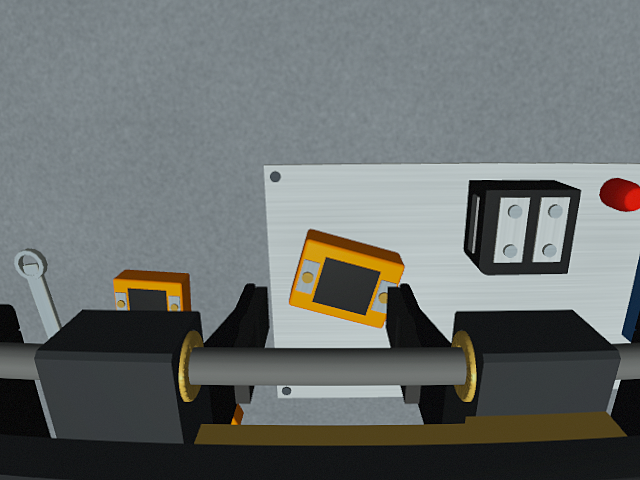

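The wrist view shows the fuse box at (348,280) ahead of the fingers, and the tray's left edge at column 270. I'll descend on its near (+y) side.

Call:
{"fn": "arm_command", "kwargs": {"series": "0 0 0 0 108; 0 0 30 0 108; 0 0 36 0 108; 0 0 36 0 108; 0 0 36 0 108; 0 0 30 0 108; 0 0 20 0 108; 0 0 12 0 108; 0 0 5 0 108; 0 0 0 0 108; 0 0 0 0 108; 0 0 0 0 108; 0 0 0 0 108"}}

```text
time_s: 3.0
tool_pos: [0.4366, -0.0628, 0.0186]
tool_rot: [179.9, 0.1, 163.2]
force: [0.4, -0.8, 0.2]
grip_width: 0.0504
grasp_force: 0.0
```

```bash
python3 -c "
from h import *
report()"
```

```text
t 3.0 tcp tray [-144.5   93.7] z 0.0186 yaw 163.2 F [ 0.4 -0.8  0.2] w 0.0504
```

Call:
{"fn": "arm_command", "kwargs": {"series": "-4 -1 0 0 108; -4 -1 0 0 108; -4 0 0 0 108; -4 0 0 0 108; -2.5 0 0 0 108; -2.5 0 0 0 108; -2.5 0 0 0 108; -2.5 0 0 0 108; -2.5 0 0 0 108; -2.5 0 0 0 108; -2.5 0 0 0 108; -2.5 0 0 0 108; -2.5 0 0 0 108; -2.5 0 0 0 108; -2.5 0 0 0 108; -2 0 0 0 108; -2 0 0 0 108; 0 0 0 0 108; 0 0 0 0 108"}}

```text
time_s: 4.63
tool_pos: [0.4811, -0.0787, 0.0178]
tool_rot: [180.0, 0.1, 163.2]
force: [0.4, -0.5, -0.3]
grip_width: 0.0502
grasp_force: 0.1
```

```bash
python3 -c "
from h import *
report((280,180,385,300),'top2');cv2.imwrite('pics/w2.png',cams.read_camera('wrist'))"
```

```text
t 4.6333 tcp tray [-146.9   46.4] z 0.0178 yaw 163.2 F [ 0.4 -0.5 -0.3] w 0.0502
fuse tray [-136.1  -17.7] 85.67205 16.205465 ang -2.4390793
```

View pics/w2.png

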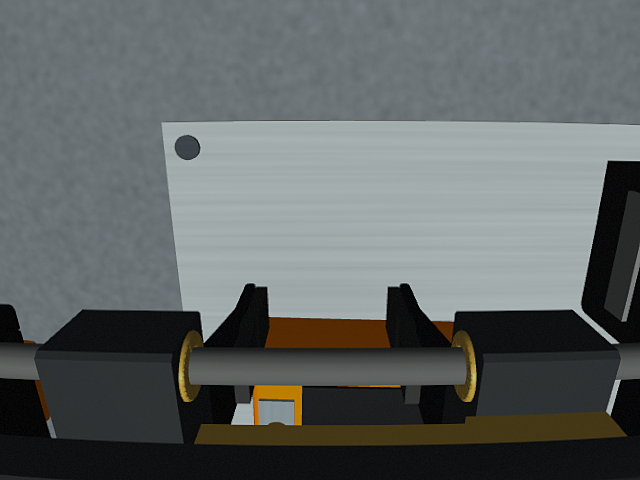

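The wrist view shows the box nearly flush with both fingers, its far side at row 318. I'll push about 4 mm more, then back off, rise and look.

Call:
{"fn": "arm_command", "kwargs": {"series": "-2 0 0 0 108; -2 0 0 0 108; 0 0 0 0 108; 0 0 0 0 108; 8 0 0 0 108; 12 0 0 0 182; 10 0 -20 0 182; 0 0 -41 0 182; 0 -10 -21 0 182; 0 -36 0 0.123 182; -10 -35 0 0.123 182; -20 -25 0 0.123 182; -20 -25 0 0.123 182; 0 0 0 0.123 182; 0 0 0 0.123 182; 0 0 0 0.123 182; 0 0 0 0.123 182; 0 0 0 0.123 182"}}

```text
time_s: 6.23
tool_pos: [0.4419, -0.2154, 0.0996]
tool_rot: [179.9, 0.0, 99.4]
force: [0.1, -0.3, 0.8]
grip_width: 0.0251
grasp_force: 0.0
```

```bash
python3 -c "
from h import *
report((280,180,385,300),'top3')"
```

```text
t 6.2333 tcp tray [-289.1   44.5] z 0.0996 yaw 99.4 F [ 0.1 -0.3  0.8] w 0.0251
fuse tray [-135.5    2.5] 87.24967 64.13957 ang -1.333252
```

View pics/top3.png

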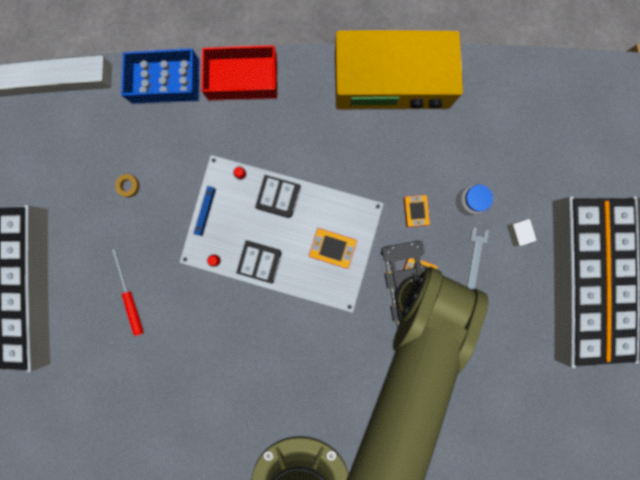

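The box is at (332,248) in the top view, nearly square and 2 mm off the line, with the arm clear. Next I turn the fingers behind it.

Call:
{"fn": "arm_command", "kwargs": {"series": "0 0 0 0.116 182; 0 0 0 0.116 182; 0 0 0 0.116 182; 0 0 0 0.116 182; 28 15 0 0 182; 28 15 0 0 182; 20 10 0 0 182; 7 4.5 0 0 182; 0 0 0 0 182; 0 0 0 0 182; 0 0 0 0 182; 0 0 0 0 182"}}

```text
time_s: 7.28
tool_pos: [0.5074, -0.1502, 0.0996]
tool_rot: [-180.0, 0.0, 73.0]
force: [0.3, -0.2, -0.2]
grip_width: 0.0248
grasp_force: 0.0
```

```bash
python3 -c "
from h import *
report()"
```

```text
t 7.2833 tcp tray [-207.7    0.6] z 0.0996 yaw 73.0 F [ 0.3 -0.2 -0.2] w 0.0248
```

Call:
{"fn": "arm_command", "kwargs": {"series": "0 0 25 -0.003 182; 0 0 30 0 182; 0 0 18 0 182; 0 0 8 0 182; 0 0 0 0 182; 0 0 0 0 182; 5 0 0 0 182; 5 0 0 0 182; 4 0 0 0 182; 4 0 0 0 182; 4 0 0 0 182; 4 0.2 0 0 182; 4 0.2 0 0 182; 4 0.2 0 0 182; 4 0.2 0 0 182; 4 0.2 0 0 182; 0 0 0 0 182; 0 0 0 0 182"}}

```text
time_s: 8.83
tool_pos: [0.5216, -0.1071, 0.0183]
tool_rot: [-180.0, -0.1, 73.4]
force: [0.2, 1.3, -0.7]
grip_width: 0.0249
grasp_force: 0.0
```

```bash
python3 -c "
from h import *
report((270,180,385,300),'top4')"
```

```text
t 8.8333 tcp tray [-162.4   -0.5] z 0.0183 yaw 73.4 F [ 0.2  1.3 -0.7] w 0.0249
fuse tray [-94.2   3.8] 63.917664 56.303005 ang -89.893814
```

View pics/top4.png

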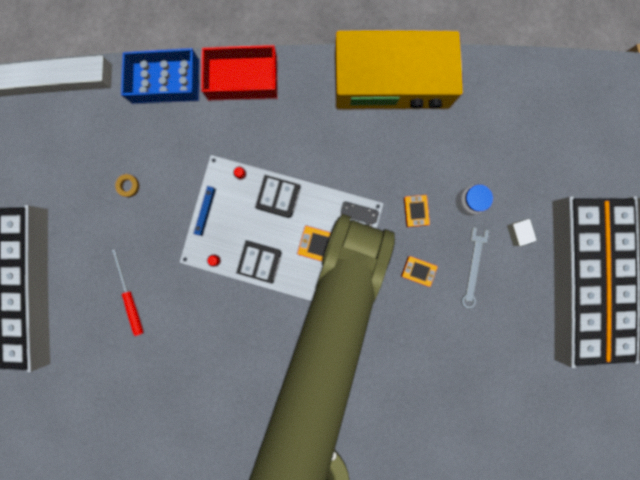

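Call:
{"fn": "arm_command", "kwargs": {"series": "3 0.4 0 0 182; 3 0.4 0 0 182; 3 0.4 0 0 182; 3 0.4 0 0 182; 3 0.4 0 0 182; 3 0.4 0 0 182; 3 0.4 0 0 182; 3 0.4 0 0 182; 3 0.3 0 0 182; 0 0 0 0 182; 0 0 0 0 182"}}

```text
time_s: 9.8
tool_pos: [0.5332, -0.0829, 0.0188]
tool_rot: [180.0, -0.1, 73.4]
force: [-0.2, 0.1, 0.3]
grip_width: 0.025
grasp_force: 0.0
```

```bash
python3 -c "
from h import *
report((260,180,385,300),'top5')
im=cv2.imread('pics/top5.png');hsv=cv2.cvtColor(im,cv2.COLOR_BGR2HSV)
for nm,r in(('A',(245,165,302,225)),('B',(230,232,290,290))):
    k=np.zeros(im.shape[:2],np.uint8);k[r[1]:r[3],r[0]:r[2]]=1
    k=k*(hsv[...,2]<90);q=rect('top',k>0,.051);print(nm,tray(q[0]),q[1:])
cv2.imwrite('pics/c5.png',cv2.resize(im[150:310,180:400],None,fx=3.6,fy=3.6,interpolation=cv2.INTER_CUBIC))"
```

```text
t 9.8 tcp tray [-135.8   -4.6] z 0.0188 yaw 73.4 F [-0.2  0.1  0.3] w 0.025
fuse tray [-61.5  -0.3] 63.738926 45.089478 ang -88.00136
A [  9.50897619 -71.58693131] (np.float32(78.083336), np.float32(71.94547), np.float32(73.179665))
B [ 9.13885758 72.16867638] (np.float32(77.90559), np.float32(70.30187), np.float32(73.29116))
```

View pics/c5.png

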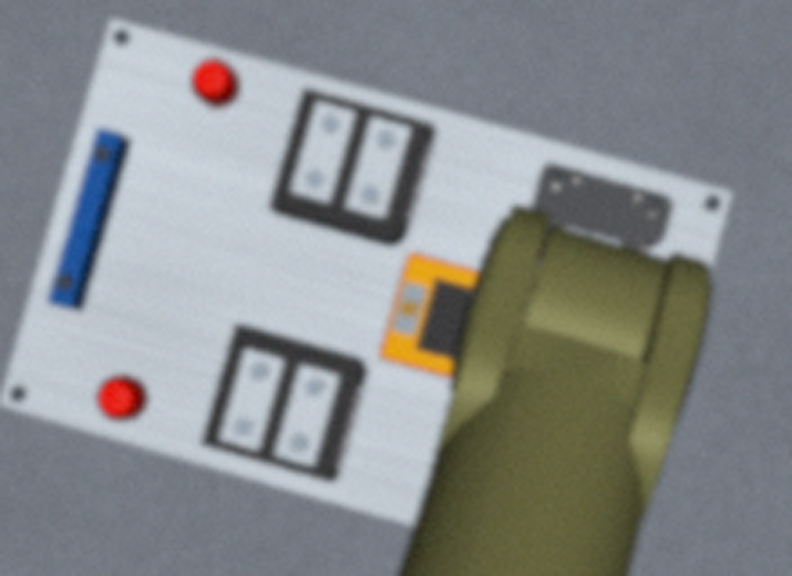

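The front end, at crop (395,305), is centred on the gap entrance. I'll push in gently and watch the force.

Call:
{"fn": "arm_command", "kwargs": {"series": "3 -0.1 0 0 182; 3 -0.1 0 0 182; 3 -0.1 0 0 182; 3 -0.1 0 0 182; 3 0 0 0 182; 3 0 0 0 182; 3 0 0 0 182; 3 0 0 0 182; 3 0 0 0 182; 3 0 0 0 182; 3 0 0 0 182; 3 0 0 0 182"}}

```text
time_s: 10.85
tool_pos: [0.5425, -0.0488, 0.0185]
tool_rot: [-180.0, -0.0, 73.3]
force: [-0.2, -3.2, 2.9]
grip_width: 0.025
grasp_force: 1.8
```

```bash
python3 -c "
from h import *
report((220,180,385,300),'top6')"
```

```text
t 10.85 tcp tray [-100.5   -3.8] z 0.0185 yaw 73.3 F [-0.2 -3.2  2.9] w 0.025
fuse tray [-18.4  -0.8] 66.9278 28.590557 ang -87.92813
```

Call:
{"fn": "arm_command", "kwargs": {"series": "3 0 0 0 182; 3 0 0 0 182; 3 0 0 0 182; 3 0 0 0 182; 3 0 0 0 182; 3 0 0 0 182; 3 0 0 0 182; 3 0 0 0 182; 3 0 0 0 182; 3 0 0 0 182; 3 0 0 0 182; 3 0 0 0 182; 3 0 0 0 182"}}

```text
time_s: 11.98
tool_pos: [0.5538, -0.0114, 0.0185]
tool_rot: [-180.0, -0.0, 73.3]
force: [-0.7, -3.0, 1.2]
grip_width: 0.0249
grasp_force: 1.6
```

```bash
python3 -c "
from h import *
report((200,170,385,300),'top7')"
```

```text
t 11.9833 tcp tray [-61.5  -3.7] z 0.0185 yaw 73.3 F [-0.7 -3.   1.2] w 0.0249
fuse tray [29.6  0.5] 60.29953 9.929324 ang -87.88668
```

Call:
{"fn": "arm_command", "kwargs": {"series": "4 0 0 0 182; 4 0 0 0 182; 4 0 0 0 182; 4 0 0 0 182; 4 0 0 0 182; 4 0 0 0 182; 4 0 0 0 182; 4 0 0 0 182; 4 0 0 0 182; 4 0 0 0 182; 4 0 0 0 182; 4 0 0 0 182; 4 0 0 0 182; 4 0 0 0 182; 4 0 0 0 182; 4 0 0 0 182; 4 0 0 0 182; 4 0 0 0 182; 4 0 0 0 182; 4 0 0 0 182"}}

```text
time_s: 13.7
tool_pos: [0.5767, 0.0653, 0.0185]
tool_rot: [-180.0, -0.0, 73.3]
force: [-0.9, -2.1, 0.4]
grip_width: 0.0247
grasp_force: 1.4
```

```bash
python3 -c "
from h import *
report((190,160,300,280),'top8')"
```

```text
t 13.7 tcp tray [18.6 -3.5] z 0.0185 yaw 73.3 F [-0.9 -2.1  0.4] w 0.0247Traceback (most recent call last):
  File "<string>", line 3, in <module>
    report((190,160,300,280),'top8')
    ~~~~~~^^^^^^^^^^^^^^^^^^^^^^^^^^
  File "h.py", line 39, in report
    c,l,w,a=fuse("top",im,roi);print("fuse tray",tray(c).round(1),l,w,"ang",a-73.2)
            ~~~~^^^^^^^^^^^^^^
  File "h.py", line 29, in fuse
    hull=cv2.convexHull(cv2.findNonZero(cv2.morphologyEx(m*k,cv2.MORPH_OPEN,np.ones((2,2)))))
cv2.error: OpenCV(4.12.0) /io/opencv/modules/imgproc/src/convhull.cpp:143: error: (-215:Assertion failed) total >= 0 && (depth == CV_32F || depth == CV_32S) in function 'convexHull'
```

Call:
{"fn": "arm_command", "kwargs": {"series": "3 0 0 0 182; 3 0 0 0 182; 3 0 0 0 182; 3 0 0 0 182; 3 0 0 0 182; 3 0 0 0 182; 3 0 0 0 182; 3 0 0 0 182; 3 0 0 0 182; 1 0 0 0 182; 1 0 0 0 182; 1 0 0 0 182; 1 0 0 0 182"}}

```text
time_s: 14.83
tool_pos: [0.5855, 0.0945, 0.0186]
tool_rot: [-180.0, 0.0, 73.3]
force: [-0.2, -2.0, -0.0]
grip_width: 0.0248
grasp_force: 1.3
```

```bash
python3 -c "
from h import *
report(None,'top8')"
```

```text
t 14.8333 tcp tray [49.1 -3.5] z 0.0186 yaw 73.3 F [-0.2 -2.  -0. ] w 0.0248
```

Call:
{"fn": "arm_command", "kwargs": {"series": "0.7 0 0 0 182; 0.7 0 0 0 182; 0.6 0 0 0 182; 0 0 0 0 182"}}

```text
time_s: 15.22
tool_pos: [0.586, 0.096, 0.0185]
tool_rot: [-180.0, 0.0, 73.3]
force: [-1.3, -4.3, 0.9]
grip_width: 0.0249
grasp_force: 1.9
```

Call:
{"fn": "arm_command", "kwargs": {"series": "0.6 0 0 0 182; 0.6 0 0 0 182; 0 0 0 0 182"}}

```text
time_s: 15.47
tool_pos: [0.586, 0.096, 0.0186]
tool_rot: [-180.0, 0.1, 73.3]
force: [-3.1, -5.4, 1.4]
grip_width: 0.0252
grasp_force: 3.1
```

The tool has stopped advancing and the force is rising, so the box is against the stop. I'll retreat and check.

Call:
{"fn": "arm_command", "kwargs": {"series": "-5 0 0 0 182; -10 0 0 0 182; -10 0 0 0 182; 0 0 -20 0 182; 0 0 -40 0 182; 0 0 -40 0 182; 0 0 -20 0 182; -30 0 0 0 182; -40 0 0 0 182; -40 0 0 0 182; -40 0 0 0 182; -40 0 0 0 182; -30 0 0 0 182; 0 0 0 0 182; 0 0 0 0 182; 0 0 0 0 182"}}

```text
time_s: 16.8
tool_pos: [0.5163, -0.1365, 0.1386]
tool_rot: [180.0, -0.1, 73.3]
force: [-0.0, 0.1, -0.5]
grip_width: 0.0249
grasp_force: 0.0
```

```bash
python3 -c "
from h import *
report((190,160,300,280),'top9')
im=cv2.imread('pics/top9.png')
cv2.imwrite('pics/c9.png',cv2.resize(im[140:320,170:450],None,fx=2.8,fy=2.8,interpolation=cv2.INTER_CUBIC))"
```

```text
t 16.8 tcp tray [-192.   -4.] z 0.1386 yaw 73.3 F [-0.   0.1 -0.5] w 0.0249
fuse tray [101.6   1. ] 91.62592 66.99442 ang 0.24575806
```

View pics/c9.png

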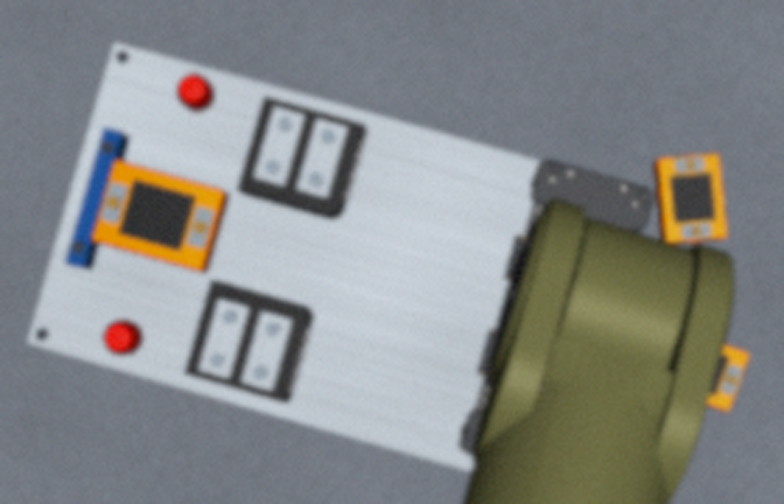

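The crop shows the box front touching the blue bar at (100,205). It is square within 0.3° and about 1 mm off the centre line, with the caps undisturbed and the arm clear.

```bash
python3 -c "
from cell import env
print(env.sign_off())"
```

```text
the job is handed in; nothing more can be done
None
```

The fuse box was pushed through the gap and sits against the blue end stop, about 1 mm off the centre line and square within 0.3° by the top camera; I handed the job in at about 17 s, and no verdict came back.

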